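# Switch off the finished test and clear its network box

### The job

Both test places are running, each with its dial turned up: one has the flat rectangular network box on its pad, the other the round access point. The box's test is finished: turn the dial of the place where the box lies fully anticlockwise to its off stop, and only then take the box off the pad and set it down, without dropping it, flat on the free floor of the finished-work tray. Leave the access point and its dial as they are, and do not disturb anything else on the bench.

Things in the scene. Friction and masses are not known exactly. Their poses are not given: they have to be found in the camera images.
- supply_a: One of two identical test places: a fixed plywood board 290 x 130 x 10 mm with a black rubber pad on its -x half and, on its +x half, a grey variable transformer (110 x 120 mm, top 90 mm above the bench) with a dial on top. Origin: centre of the board's underside; x runs from pad to transformer, z up. Pad centre (-85, 0, 14) mm, dial axis (70, 0), transformer front face x = 15.
- supply_a_pad (a point): Centre of the top of this test place's rubber pad (120 x 100 mm, top 14 mm above the bench); a device lies on it. Axes as the board's.
- dial_a (a joint): Angle of the dial on this test place. 0 = off, the anticlockwise end stop, where the dial's white pointer stands at the long black bar of the scale (board's +y side); grows as the dial is turned clockwise seen from above, up to 4.6 at the other stop. Stiff enough to stay where it is left.
- dial_a_grip (a point): On the dial's axis, 114 mm above the bench, at the height to grip. The dial is a black skirt 62 mm across with an upright bar on it: 48 mm long, 14 mm thick, from 98 to 124 mm above the bench. The frame turns with the dial: +y runs along the bar towards its white pointer end, x across the bar's 14 mm thickness, z up.
- dial_a_pointer (a point): White pointer end of this dial's bar, on its top edge, 24 mm from the axis, 124 mm above the bench.
- supply_b: One of two identical test places: a fixed plywood board 290 x 130 x 10 mm with a black rubber pad on its -x half and, on its +x half, a grey variable transformer (110 x 120 mm, top 90 mm above the bench) with a dial on top. Origin: centre of the board's underside; x runs from pad to transformer, z up. Pad centre (-85, 0, 14) mm, dial axis (70, 0), transformer front face x = 15.
- supply_b_pad (a point): Centre of the top of this test place's rubber pad (120 x 100 mm, top 14 mm above the bench); a device lies on it. Axes as the board's.
- dial_b (a joint): Angle of the dial on this test place. 0 = off, the anticlockwise end stop, where the dial's white pointer stands at the long black bar of the scale (board's +y side); grows as the dial is turned clockwise seen from above, up to 4.6 at the other stop. Stiff enough to stay where it is left.
- dial_b_grip (a point): On the dial's axis, 114 mm above the bench, at the height to grip. The dial is a black skirt 62 mm across with an upright bar on it: 48 mm long, 14 mm thick, from 98 to 124 mm above the bench. The frame turns with the dial: +y runs along the bar towards its white pointer end, x across the bar's 14 mm thickness, z up.
- dial_b_pointer (a point): White pointer end of this dial's bar, on its top edge, 24 mm from the axis, 124 mm above the bench.
- net_box: The network box: flat metal box 84 x 52 x 24 mm (x, y, z) lying flat on one of the two pads (either one), white paper label on top, sockets in its -x end; about 0.2 kg. Origin: centre of its underside.
- puck: The access point: round white plastic puck, 90 mm across, 30 mm high, about 0.25 kg, lying flat on the other pad. Origin: centre of its underside.
- tray: The finished-work tray: shallow open tray of grey plastic, 250 x 190 mm outside, 28 mm high, 5 mm walls and floor, fixed to the bench. Origin: centre of its underside. A black mains adapter already lies at its +x end; the rest of the floor is free, with its middle at x = -30 mm, y = 0.
- tray_in (a point): Centre of the tray's inner floor, 5 mm above the bench, axes as the tray's.
- brick: Black mains adapter, 46 x 90 x 28 mm, lying in the tray with its long side along the tray's y, to be left there. Origin: centre of its underside.
- screwdriver: Screwdriver with a black handle lying along y on the far part of the bench, a bystander.
- tape: Roll of grey tape lying flat, 90 mm across, 19 mm high, a bystander. Origin: centre of its underside.
- jar: Clear screw jar with steel lid, 56 mm across, 70 mm high, a bystander. Origin: centre of its underside.
- multimeter: Black hand multimeter lying on its back, 150 x 78 x 36 mm, a bystander. Origin: centre of its underside.
- radio: Black hand radio lying on its back, 55 x 110 x 32 mm, with an 80 mm aerial on its +y end, a bystander. Origin: centre of the case's underside.
Things that resemble listed ones, but are neither listed nor needed, are in the scene too. Of the things like the net_box, leave any that is green; of the rest the larger one is meant.

How it is judged:
By the outcome, as a careful person would: the job done as asked, in the order asked, and still so for the second after the job is handed in, with the robot touching nothing.
It also fails if it takes over 64 s, if anything falls off the work surface, if the arm or the gripper's body presses on something with over 40 N, if the wrist force passes 120 N, or if a joint passes its speed limit or range.

### The arm

A 7-joint arm with a two-finger parallel gripper is mounted at the origin on the work surface. World frame = base frame: x ahead of the robot, y to its left, z up, the work surface at z = 0. Lengths are in m, angles in rad, forces in N, time in s.
With the tool pointing down it reaches from about 0.4 to 0.85 m from the base axis. Payload 10.4 kg.
Tool frame: the origin (TCP) lies midway between the tips of the shut fingers; the grasp point (between the pads) lies r.grip_point_offset behind it (r.grip_point_offset is the distance from the TCP to the grasp point, in m); z points along the fingers, y is the line along which they close (so a half turn about z gives the same grasp; the last joint's range is limited). The gripper opens to 87 mm and grips with 3 to 60 N. Pads are 19 mm wide; open, the fingers measure 117 mm over their backs; the gripper's body (75 mm by 190 mm) begins 51 mm behind the grasp point.
Start: joints at [-1.263, 0.332, -0.065, 1.46, 0.022, 1.35, -0.088], TCP at [0.203, 0.591, 0.223] pointing down, gripper open.
Joint ranges: [-2.6, 2.6], [-0.5, 2.12], [-1.47, 1.34], [0.16, 2.42], [-1.27, 4.41], [0.06, 2.06], [-2.6, 2.6]. Speed limits (rad/s): [2.22, 2.22, 2.79, 2.79, 3.14, 3.14, 3.14].

### API

Orientations are given as a unit quaternion [x, y, z, w].
In Python, from bench import r gives the robot as it stands.
- The arm moves only by the tool play_rows, never from a script. Its arguments are lists of equal length, an entry for each row: "claw": the closure, from 0 (fully open) to 1 (shut); "delta_pos": the shift along the tool's x, y, z scaled (see below), a list of three; "delta_rot": the turn, a rotation vector about the tool's x, y, z scaled (see below), a list of three. A call has 1 to 8 rows; each row shifts and turns the commanded pose from where the row before left it, along the tool's axes as they then stand; what a row does not reach is not made up. The controller multiplies each number of a shift by 200 mm and each number of a turn by pi rad. A row lasts 1/10 s, in which the tool goes at most 50 mm and 8.59 degrees, less where a joint would pass 70% of its speed; a pose out of reach is approached as far as the arm can. A call with a number of a shift or a turn outside -1 to 1 is refused whole. A call with a gripper value outside its range is refused whole. The fingers move at their own pace and stop on an object; "squeeze" is the grip in N (left out, the last holds). Time passes only in rows, so rows that do not move let the fingers close. It gives the time, the measured TCP pose, the force, the opening and the grip force at its end, in the units of the state.
- r.read_state(): the state, without advancing time (a new reading comes with each control period).
- r.camera(name): name is "scene" or "top" or "wrist"; returns a dict with "pixels" (400x640x3 uint8, red, green, blue), "camera_matrix" (3x3 intrinsics, pixels), "cam_to_world" (4x4, takes a point from camera to world coordinates); the wrist camera has in their place "hand_eye" (4x4, takes a point from camera to tool coordinates, whose origin is the TCP and whose axes are the flange's). Camera axes: x right, y up, looking along -z (the intrinsics and any distortion apply to the point x, -y, -z); pixel columns grow to the right and rows downward; lengths in m; the calibration is good to about 2 mm. A picture is of the moment at which its call begins: read the wrist's pose just before it. There is no depth.
- r.close_job(): hands the job in; it is judged then, once.
The state is a dict: "time": time; "joint_positions": joint angles; "joint_vel": joint speeds; "joint_torque": joint torques, N m; "ee_pos": TCP position; "eef_rot": TCP orientation; "ft_force": force on the tool from outside, world axes, zero at the start; "torque": the same for the moment, N m; "width": finger opening in m; "grip_force": force on a finger pad.
Only numpy, scipy, OpenCV 4.12 (cv2) and the standard library are available. Lean on these libraries where they do the work, as an engineer would, in place of code of your own. Each camera call takes 0.05 s, during which the arm holds its last target. There are 200 camera calls.

## Working session

There is one attempt and no reset: what is moved stays moved. The work goes in short steps, Python scripts to look and compute and a tool call to move; the robot and the scene stay as the last step left them, time stands still between calls to the robot, and variables do not carry over. Pictures are saved under pics/ and viewed, at most 10 in all, crops included, and the job is handed in when it is done.

Besides the shell and the picture viewer there is one more tool, called after "Emit:" as name(argument=value, ...), one argument or row to a line, values as JSON. play_rows: Moves the arm, as the interface text tells. Shifts and turns lie within -1 to 1; 1 stands for 200 mm of shift or pi rad of turn. Its arguments: {"type":"object","properties":{"claw":{"type":"array"},"delta_pos":{"type":"array"},"delta_rot":{"type":"array"},"squeeze":{"type":"number"}},"required":["claw","delta_pos","delta_rot"]}

```bash
mkdir -p pics; cat > h.py <<'E'
import numpy as np, cv2
from bench import r
from scipy.spatial.transform import Rotation as R
def ray(c,u,v):
    K=np.array(c["camera_matrix"]);T=np.array(c["cam_to_world"])
    d=np.array([(u-K[0,2])/K[0,0],-(v-K[1,2])/K[1,1],-1.])
    return T[:3,3],T[:3,:3]@d
def onplane(c,u,v,z):
    o,d=ray(c,u,v); return o+d*(z-o[2])/d[2]
def proj(c,p):
    T=np.linalg.inv(np.array(c["cam_to_world"]));q=T[:3,:3]@np.array(p)+T[:3,3]
    K=np.array(c["camera_matrix"]);return K[0,0]*q[0]/-q[2]+K[0,2],K[1,1]*-q[1]/-q[2]+K[1,2]
E
python3 - <<'E'
from h import *
import pickle
s=r.read_state();print(s, r.grip_point_offset)
for n in("top","scene"):
    c=r.camera(n);pickle.dump(c,open(n+".pkl","wb"));print(n,[ (k,np.round(v,3).tolist()) for k,v in c.items() if k!="pixels"])
    cv2.imwrite(f"pics/{n}0.png",c["pixels"][:,:,::-1])
E
```

```text
{'time': 0.0, 'joint_positions': array([-1.2625914 ,  0.33284963, -0.064687  ,  1.4609707 ,  0.02160293,
        1.34986399, -0.08853447]), 'joint_vel': array([-0.00088468,  0.00033938,  0.00064752, -0.00112172,  0.00098456,
       -0.00168718,  0.00068781]), 'joint_torque': array([ 1.28578646e-03, -6.23257899e+01,  2.48849066e-02, -3.89901531e+01,
       -6.15486014e-02,  3.94352584e-02,  1.13953201e-04]), 'ee_pos': array([0.20289049, 0.5907414 , 0.22175376]), 'eef_rot': array([ 1.64661357e-01,  9.86349913e-01, -6.93580452e-04, -7.91905745e-05]), 'ft_force': array([-0.45560499, -0.05201094,  0.90036223]), 'torque': array([ 0.0182522 ,  0.03226732, -0.02889938]), 'grip_force': 0.0, 'width': 0.08709484186573374} 0.0187
top [('camera_matrix', [[495.575, 0.0, 325.844], [0.0, 495.575, 196.235], [0.0, 0.0, 1.0]]), ('cam_to_world', [[-0.021, 0.994, -0.111, 0.398], [-1.0, -0.022, -0.005, -0.021], [-0.008, 0.111, 0.994, 1.532], [0.0, 0.0, 0.0, 1.0]])]
scene [('camera_matrix', [[370.557, 0.0, 317.415], [0.0, 370.557, 197.758], [0.0, 0.0, 1.0]]), ('cam_to_world', [[-0.791, -0.453, 0.411, 1.026], [0.611, -0.584, 0.535, 0.581], [-0.002, 0.674, 0.739, 0.881], [0.0, 0.0, 0.0, 1.0]])]
```

View pics/top0.png

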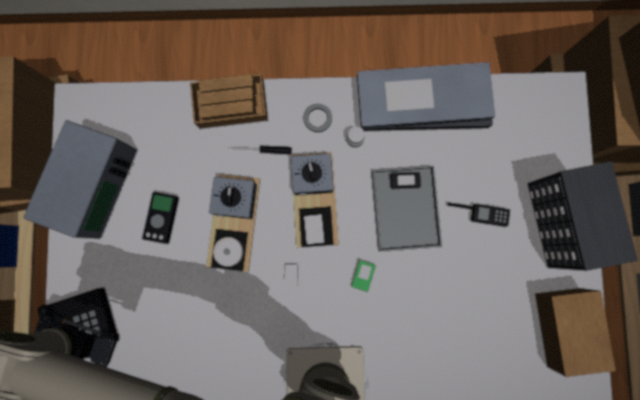

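View pics/scene0.png

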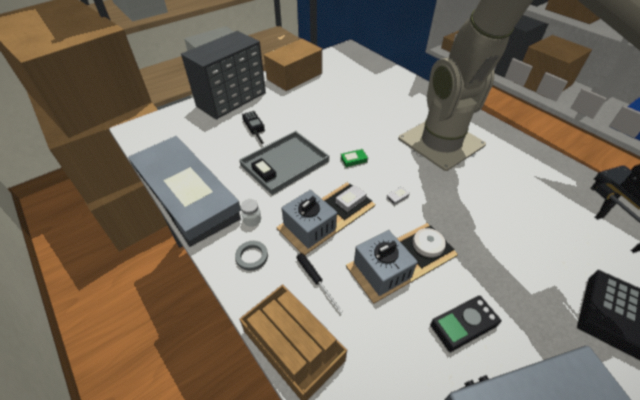

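Top view: the candidates for net_box are the white-labelled box on the pad at (316,229), the green box at (363,275), and a small white box at (291,272). The adapter at (405,180) only resembles it. The puck is on the other pad at (228,250). I choose (316,229), whose dial is at (311,172), and will check it in a close crop.

```bash
python3 - <<'E'
from h import *
import pickle
c=pickle.load(open("top.pkl","rb"));s=pickle.load(open("scene.pkl","rb"))
a=cv2.resize(c["pixels"][145:255,270:450,::-1],None,fx=4.4,fy=4.4,interpolation=cv2.INTER_CUBIC)[:300]
a=cv2.resize(c["pixels"][145:290,280:350,::-1],None,fx=4,fy=4,interpolation=cv2.INTER_CUBIC)
b=cv2.resize(s["pixels"][175:275,270:400,::-1],None,fx=4,fy=4,interpolation=cv2.INTER_CUBIC)
o=np.zeros((580,800,3),np.uint8);o[:580,:280]=a;o[:400,280:800]=b
cv2.imwrite("pics/crop1.png",o)
for n,u,v,z in[("padbox",316,229,.038),("dial",311,172,.124),("green",363,275,.02),("small",291,272,.01),("tray",405,208,.028),("puck",228,250,.044)]:print(n,onplane(c,u,v,z).round(3))
E
```

```text
padbox [0.467 0.019 0.038]
dial [0.627 0.028 0.124]
green [ 0.326 -0.12   0.02 ]
small [0.339 0.098 0.01 ]
tray [ 0.525 -0.253  0.028]
puck [0.409 0.283 0.044]
```

View pics/crop1.png

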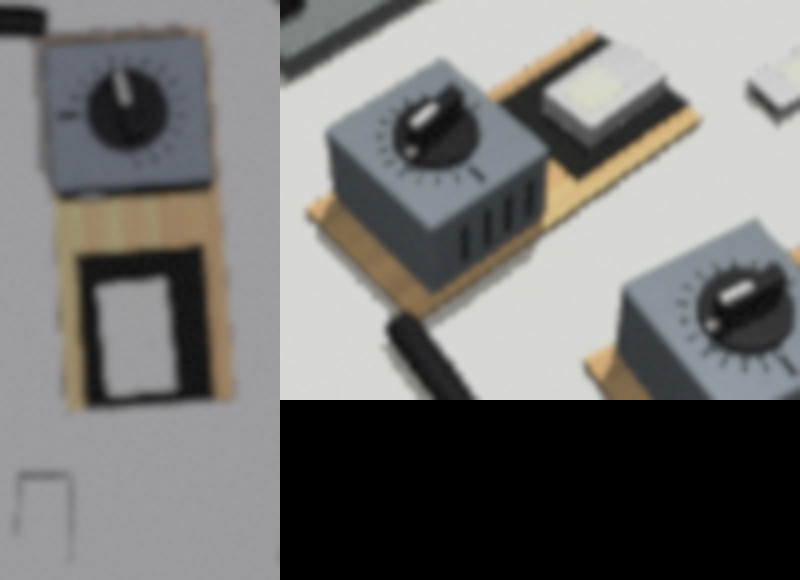

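The crop shows the board with the labelled box on its pad (box at crop (135,335), about 85x53 mm). The dial is at crop (127,108), with its white pointer toward (118,72), so roughly 80° clockwise of the long bar at (66,115). The choice is confirmed. Next I measure accurately.

```bash
python3 - <<'E'
from h import *
import pickle
c=pickle.load(open("top.pkl","rb"));p=c["pixels"];g=cv2.cvtColor(p,cv2.COLOR_RGB2GRAY)
def up(x0,x1,y0,y1,f=6):
    return cv2.resize(p[y0:y1,x0:x1],None,fx=f,fy=f,interpolation=cv2.INTER_CUBIC)
def back(q,x0,y0,f=6): return (np.array(q)+.5)/f-.5+[x0,y0]
def rect(cnt,x0,y0,z,f=6):
    b=cv2.boxPoints(cv2.minAreaRect(cnt));P=np.array([onplane(c,*q,z) for q in back(b,x0,y0,f)])[:,:2]
    e=P[1]-P[0],P[2]-P[1];L=[np.linalg.norm(k) for k in e];l=e[int(np.argmax(L))]
    return P.mean(0).round(4),np.round(sorted(L),4),"yaw of long deg",round(float(np.degrees(np.arctan2(l[1],l[0]))),1)
def big(m): 
    return max(cv2.findContours(m.astype(np.uint8),cv2.RETR_EXTERNAL,cv2.CHAIN_APPROX_NONE)[0],key=cv2.contourArea)
# box in pad
I=up(295,342,203,250);G=cv2.cvtColor(I,cv2.COLOR_RGB2GRAY);dark=(G<75)
pc=big(dark);print("pad",rect(pc,295,203,.014))
hole=np.zeros(G.shape,np.uint8);cv2.drawContours(hole,[pc],-1,1,-1);hole&=(G>90).astype(np.uint8)
print("box",rect(big(hole),295,203,.038))
# dial skirt + pointer
x0,y0=290,150;I=up(x0,334,y0,194);G=cv2.cvtColor(I,cv2.COLOR_RGB2GRAY)
yy,xx=np.mgrid[:G.shape[0],:G.shape[1]];cx,cy=(311.7-x0)*6,(172-y0)*6
near=np.hypot(xx-cx,yy-cy)<75
d=big((G<60)&near);(q,rad)=cv2.minEnclosingCircle(d);h=cv2.convexHull(d);M=cv2.moments(h);q2=(M["m10"]/M["m00"],M["m01"]/M["m00"])
for k in(q,q2):print("skirt",onplane(c,*back(k,x0,y0),.098).round(4),rad/6)
w=big((G>115)&(np.hypot(xx-cx,yy-cy)<52));print("ptr",rect(w,x0,y0,.124),cv2.contourArea(w))
I=up(355,460,155,260);hsv=cv2.cvtColor(I,cv2.COLOR_RGB2GRAY);t=big((hsv<118));print("tray",rect(t,355,155,.028))
x0,y0=385,165;I=up(x0,430,y0,195);G=cv2.cvtColor(I,cv2.COLOR_RGB2GRAY);print("brick",rect(big(G<50),x0,y0,.028))
E
```

```text
pad (array([0.4766, 0.0204]), array([0.0986, 0.1176]), 'yaw of long deg', -177.4)
box (array([0.4669, 0.0261]), array([0.0554, 0.0869]), 'yaw of long deg', -175.5)
skirt [0.6306 0.0277 0.098 ] 10.18867556254069
skirt [0.6304 0.0279 0.098 ] 10.18867556254069
ptr (array([0.6408, 0.0298]), array([0.0021, 0.0106]), 'yaw of long deg', -169.9) 47.5
tray (array([ 0.5271, -0.2546]), array([0.1987, 0.2542]), 'yaw of long deg', -177.6)
brick (array([ 0.6119, -0.2548]), array([0.0479, 0.0911]), 'yaw of long deg', -89.0)
```

```bash
cat >> h.py <<'E'
def rem(pos,psi):
    """remaining shift (tool axes, units of 0.2 m) and turn (units of pi) to a tool-down pose"""
    s=r.read_state();A=R.from_quat(s["eef_rot"]);B=R.from_euler("z",psi,degrees=True)*R.from_euler("x",180,degrees=True)
    print("t %.2f"%s["time"],"pos",np.round(s["ee_pos"],4),"psi %.2f"%np.degrees(np.arctan2(*A.as_matrix()[1::-1,0])),"F",np.round(s["ft_force"],1),"T",np.round(s["torque"],2),"w %.4f gf %.1f"%(s["width"],s["grip_force"]),"j",np.round(s["joint_positions"],2))
    print("shift",np.round(A.inv().apply(np.array(pos)-s["ee_pos"])/.2,4),"turn",np.round((A.inv()*B).as_rotvec()/np.pi,4))
E
python3 -c "
from h import *
rem([.6306,.0278,.222],10)"
```

```text
t 0.10 pos [0.2029 0.5908 0.2218] psi 161.05 F [-0.1 -0.3 -0.1] T [0.05 0.03 0.01] w 0.0873 gf 0.0 j [-1.26  0.33 -0.06  1.46  0.02  1.35 -0.09]
shift [-2.9368e+00 -1.9677e+00  1.8000e-03] turn [-1.000e-04  5.000e-04  8.391e-01]
```

Emit:
play_rows(
  claw=[0, 0, 0, 0, 0, 0, 0, 0],
  delta_pos=[
    [-0.16, -0.11, 0],
    [-0.16, -0.11, 0],
    [-0.16, -0.11, 0],
    [-0.16, -0.11, 0],
    [-0.16, -0.11, 0],
    [-0.16, -0.11, 0],
    [-0.16, -0.11, 0],
    [-0.16, -0.11, 0],
  ],
  delta_rot=[
    [0, 0, 0],
    [0, 0, 0],
    [0, 0, 0],
    [0, 0, 0],
    [0, 0, 0],
    [0, 0, 0],
    [0, 0, 0],
    [0, 0, 0],
  ],
)

```text
time: 0.9
ee_pos: [0.3886, 0.34, 0.2224]
eef_rot: [0.165, 0.986, -0.0, -0.0]
ft_force: [0.9, 0.4, -0.2]
width: 0.087
grip_force: 0.0
```

Emit:
play_rows(
  claw=[0, 0, 0, 0, 0, 0, 0, 0],
  delta_pos=[
    [-0.16, -0.11, 0],
    [-0.16, -0.11, 0],
    [-0.16, -0.11, 0],
    [-0.16, -0.11, 0],
    [-0.16, -0.11, 0],
    [-0.16, -0.11, 0],
    [-0.16, -0.11, 0],
    [-0.16, -0.11, 0],
  ],
  delta_rot=[
    [0, 0, 0],
    [0, 0, 0],
    [0, 0, 0],
    [0, 0, 0],
    [0, 0, 0],
    [0, 0, 0],
    [0, 0, 0],
    [0, 0, 0],
  ],
)

```text
time: 1.7
ee_pos: [0.5735, 0.0906, 0.2223]
eef_rot: [0.165, 0.986, -0.0, -0.0]
ft_force: [0.5, 0.0, 0.5]
width: 0.0871
grip_force: 0.0
```

Emit:
play_rows(
  claw=[0, 0, 0, 0, 0, 0, 0, 0],
  delta_pos=[
    [0, 0, 0],
    [0, 0, 0],
    [0, 0, 0],
    [0, 0, 0],
    [0, 0, 0],
    [0, 0, 0],
    [0, 0, 0],
    [0, 0, 0],
  ],
  delta_rot=[
    [0, 0, 0.045],
    [0, 0, 0.045],
    [0, 0, 0.045],
    [0, 0, 0.045],
    [0, 0, 0.045],
    [0, 0, 0.045],
    [0, 0, 0.045],
    [0, 0, 0.045],
  ],
)

```text
time: 2.5
ee_pos: [0.5727, 0.0919, 0.2222]
eef_rot: [0.67, 0.743, -0.0, -0.0]
ft_force: [0.6, -0.4, -0.0]
width: 0.087
grip_force: 0.0
```

Emit:
play_rows(
  claw=[0, 0, 0, 0, 0, 0, 0, 0],
  delta_pos=[
    [0, 0, 0],
    [0, 0, 0],
    [0, 0, 0],
    [0, 0, 0],
    [0, 0, 0],
    [0, 0, 0],
    [0, 0, 0],
    [0, 0, 0],
  ],
  delta_rot=[
    [0, 0, 0.045],
    [0, 0, 0.045],
    [0, 0, 0.045],
    [0, 0, 0.045],
    [0, 0, 0.045],
    [0, 0, 0.045],
    [0, 0, 0.045],
    [0, 0, 0.045],
  ],
)

```text
time: 3.3
ee_pos: [0.5727, 0.0919, 0.2222]
eef_rot: [0.963, 0.268, -0.0, -0.0]
ft_force: [-0.3, -0.5, -0.3]
width: 0.0873
grip_force: 0.0
```

```bash
python3 -c "
from h import *
rem([.6306,.0278,.222],10)"
```

```text
t 3.30 pos [0.5727 0.0919 0.2222] psi 31.11 F [-0.3 -0.5 -0.3] T [-0.07  0.15  0.  ] w 0.0873 gf 0.0 j [-0.79  0.26  0.66  1.62 -0.16  1.32 -1.13]
shift [0.0824 0.4241 0.0007] turn [-0.      0.0002  0.1173]
```

Emit:
play_rows(
  claw=[0, 0, 0, 0, 0, 0, 0, 0],
  delta_pos=[
    [0.03, 0.14, 0],
    [0.03, 0.14, 0],
    [0.022, 0.144, 0],
    [0, 0, 0],
    [0, 0, 0],
    [0, 0, 0],
    [0, 0, 0],
    [0, 0, 0],
  ],
  delta_rot=[
    [0, 0, 0],
    [0, 0, 0],
    [0, 0, 0],
    [0, 0, 0.04],
    [0, 0, 0.04],
    [0, 0, 0.037],
    [0, 0, 0],
    [0, 0, 0],
  ],
)

```text
time: 4.1
ee_pos: [0.631, 0.0283, 0.2222]
eef_rot: [0.996, 0.092, -0.0, 0.0]
ft_force: [-0.3, 0.4, -0.1]
width: 0.0867
grip_force: 0.0
```

```bash
cat >> h.py <<'E'
def wrist():
    s=r.read_state();c=r.camera("wrist");T=np.eye(4);T[:3,:3]=R.from_quat(s["eef_rot"]).as_matrix();T[:3,3]=s["ee_pos"]
    c["cam_to_world"]=T@np.array(c["hand_eye"]);return c
E
python3 - <<'E'
from h import *
import pickle
rem([.6306,.0278,.222],10)
c=wrist();pickle.dump(c,open("w1.pkl","wb"));cv2.imwrite("pics/w1.png",c["pixels"][:,:,::-1])
print(np.round(c["hand_eye"],3).tolist(),proj(c,[.6306,.0278,.124]))
E
```

```text
t 4.10 pos [0.631  0.0283 0.2222] psi 10.60 F [-0.3  0.4 -0.1] T [-0.11  0.18 -0.04] w 0.0867 gf 0.0 j [-0.67  0.41  0.75  1.48 -0.28  1.36 -1.29]
shift [-0.0022  0.002   0.0011] turn [0.     0.0002 0.0033]
[[0.001, 0.964, 0.265, 0.074], [1.0, -0.001, 0.0, -0.0], [0.001, 0.265, -0.964, -0.161], [0.0, 0.0, 0.0, 1.0]] (np.float64(323.24767107387845), np.float64(201.39039166663514))
```

View pics/w1.png

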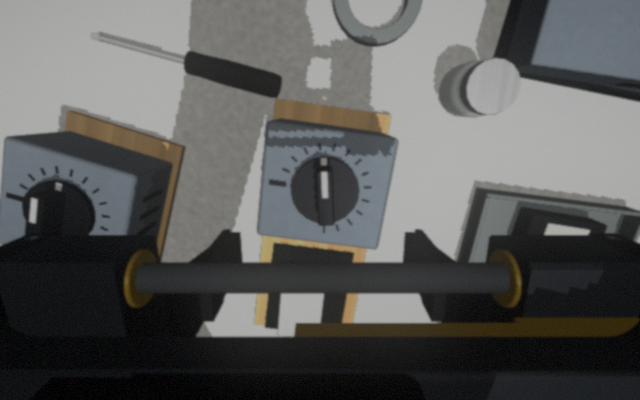

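The wrist view shows the dial skirt centred at about (325,190), with its white pointer strip from (323,158) to (325,200), almost parallel to the tool's x axis. The fingers are at (225,275) and (425,275).

```bash
python3 - <<'E'
from h import *
import pickle
c=pickle.load(open("w1.pkl","rb"));p=c["pixels"];x0,y0=285,145;f=5
I=cv2.resize(p[y0:232,x0:366],None,fx=f,fy=f,interpolation=cv2.INTER_CUBIC);G=cv2.cvtColor(I,cv2.COLOR_RGB2GRAY)
yy,xx=np.mgrid[:G.shape[0],:G.shape[1]];near=np.hypot(xx-(325-x0)*f,yy-(190-y0)*f)<38*f
big=lambda m:max(cv2.findContours(m.astype(np.uint8),cv2.RETR_EXTERNAL,cv2.CHAIN_APPROX_NONE)[0],key=cv2.contourArea)
d=cv2.morphologyEx(((G<62)&near).astype(np.uint8),cv2.MORPH_OPEN,np.ones((21,21)));e=cv2.fitEllipse(cv2.convexHull(big(d)));print(e)
bk=lambda q:(np.array(q)+.5)/f-.5+[x0,y0]
print("skirt",bk(e[0]),onplane(c,*bk(e[0]),.098).round(4),np.array(e[1])/f)
w=big((G>130)&(np.hypot(xx-(325-x0)*f,yy-(190-y0)*f)<32*f));b=np.array([bk(q) for q in cv2.boxPoints(cv2.minAreaRect(w))]);print(b.round(1))
P=np.array([onplane(c,*q,.124) for q in b]);print(P.round(4))
o=np.argsort(b[:,1]);v=P[o[:2]].mean(0)-P[o[2:]].mean(0);print("ptr yaw",np.degrees(np.arctan2(v[1],v[0])))
E
```

```text
((196.3407745361328, 224.26412963867188), (324.0209655761719, 342.9158935546875), 179.21987915039062)
skirt [323.86815491 189.45282593] [0.6344 0.0279 0.098 ] [64.80419312 68.58317871]
[[320.8 171.6]
 [326.9 171.5]
 [327.6 197.4]
 [321.5 197.5]]
[[0.6547 0.0343 0.124 ]
 [0.6558 0.0295 0.124 ]
 [0.6347 0.0249 0.124 ]
 [0.6336 0.0298 0.124 ]]
ptr yaw 12.285374910810878
```

```bash
python3 -c "
from h import *
rem([.632,.0272,.103],11.5)"
```

```text
t 4.15 pos [0.631  0.0283 0.2224] psi 10.59 F [-0.3 -0.3 -0.2] T [-0.08  0.13  0.06] w 0.0869 gf 0.0 j [-0.67  0.41  0.75  1.48 -0.28  1.36 -1.29]
shift [0.004  0.0063 0.5968] turn [-0.      0.0001 -0.0051]
```

Emit:
play_rows(
  claw=[0.3, 0.3, 0.3, 0.3, 0.5, 0.5],
  delta_pos=[
    [0.004, 0.006, 0.1],
    [0, 0, 0.15],
    [0, 0, 0.15],
    [0, 0, 0.1],
    [0, 0, 0.05],
    [0, 0, 0.045],
  ],
  delta_rot=[
    [0, 0, -0.005],
    [0, 0, 0],
    [0, 0, 0],
    [0, 0, 0],
    [0, 0, 0],
    [0, 0, 0],
  ],
)

```text
time: 4.75
ee_pos: [0.6323, 0.0271, 0.1033]
eef_rot: [0.995, 0.099, 0.0, -0.0]
ft_force: [0.4, -0.0, 0.5]
width: 0.0522
grip_force: 0.0
```

Emit:
play_rows(
  claw=[0.5, 1, 1, 1, 1, 1, 1, 1],
  delta_pos=[
    [0, 0, 0],
    [0, 0, 0],
    [0, 0, 0],
    [0, 0, 0],
    [0, 0, 0],
    [0, 0, 0],
    [0, 0, 0],
    [0, 0, 0],
  ],
  delta_rot=[
    [0, 0, 0],
    [0, 0, 0],
    [0, 0, 0],
    [0, 0, 0],
    [0, 0, 0],
    [0, 0, 0],
    [0, 0, 0],
    [0, 0, 0],
  ],
  squeeze=25,
)

```text
time: 5.55
ee_pos: [0.6323, 0.0264, 0.1039]
eef_rot: [0.995, 0.098, 0.0, 0.0]
ft_force: [-0.6, -3.1, 3.3]
width: 0.0137
grip_force: 25.0
```

```bash
python3 -c "
from h import *
rem([.632,.0272,.103],92.6)"
```

```text
t 5.55 pos [0.6323 0.0264 0.1039] psi 11.25 F [-0.6 -3.1  3.3] T [-0.78  0.23  0.05] w 0.0137 gf 25.0 j [-0.64  0.51  0.7   1.61 -0.35  1.15 -1.23]
shift [-0.0009 -0.0044  0.0045] turn [ 3.000e-04  0.000e+00 -4.519e-01]
```

Emit:
play_rows(
  claw=[1, 1, 1, 1, 1, 1],
  delta_pos=[
    [0, 0.004, 0],
    [0, 0, 0],
    [0, 0, 0],
    [0, 0, 0],
    [0, 0, 0],
    [0, 0, 0],
  ],
  delta_rot=[
    [0, 0, 0],
    [0, 0, -0.03],
    [0, 0, -0.04],
    [0, 0, -0.04],
    [0, 0, -0.04],
    [0, 0, -0.04],
  ],
)

```text
time: 6.15
ee_pos: [0.6323, 0.0265, 0.1039]
eef_rot: [0.921, 0.389, 0.0, -0.0]
ft_force: [-1.9, -2.1, 4.8]
width: 0.0136
grip_force: 25.0
```

```bash
python3 -c "
from h import *
rem([.632,.0272,.103],92.6)"
```

```text
t 6.15 pos [0.6323 0.0265 0.1039] psi 45.78 F [-1.9 -2.1  4.8] T [-0.39  0.59 -0.02] w 0.0136 gf 25.0 j [-0.55  0.48  0.57  1.61 -0.28  1.14 -0.68]
shift [ 0.0014 -0.0033  0.0044] turn [-1.000e-04 -2.000e-04 -2.601e-01]
```

Emit:
play_rows(
  claw=[1, 1, 1, 1, 1, 1],
  delta_pos=[
    [0, 0, 0],
    [0, 0, 0],
    [0, 0, 0],
    [0, 0, 0],
    [0, 0, 0],
    [0, 0, 0],
  ],
  delta_rot=[
    [0, 0, -0.04],
    [0, 0, -0.04],
    [0, 0, -0.04],
    [0, 0, -0.04],
    [0, 0, -0.04],
    [0, 0, -0.03],
  ],
)

```text
time: 6.75
ee_pos: [0.6321, 0.0266, 0.1039]
eef_rot: [0.724, 0.689, 0.0, -0.0]
ft_force: [-2.7, -0.6, 5.9]
width: 0.0142
grip_force: 25.0
```

```bash
python3 -c "
from h import *
rem([.632,.0272,.103],92.6)"
```

```text
t 6.75 pos [0.6321 0.0266 0.1039] psi 87.18 F [-2.7 -0.6  5.9] T [-0.37  0.67 -0.04] w 0.0142 gf 25.0 j [-0.44  0.46  0.43  1.6  -0.21  1.13 -0.01]
shift [ 0.0032 -0.0008  0.0043] turn [-0.0001 -0.0002 -0.0301]
```

Emit:
play_rows(
  claw=[1, 1, 1],
  delta_pos=[
    [0, 0, 0],
    [0, 0, 0],
    [0, 0, 0],
  ],
  delta_rot=[
    [0, 0, -0.015],
    [0, 0, -0.015],
    [0, 0, 0],
  ],
)

```text
time: 7.05
ee_pos: [0.6321, 0.0266, 0.1039]
eef_rot: [0.692, 0.722, 0.0, -0.0]
ft_force: [-3.2, -1.8, 5.5]
width: 0.0137
grip_force: 25.0
```

```bash
python3 -c "
from h import *
rem([.632,.0272,.103],92.6)"
```

```text
t 7.05 pos [0.6321 0.0266 0.1039] psi 92.39 F [-3.2 -1.8  5.5] T [-0.37  0.66  0.02] w 0.0137 gf 25.0 j [-0.43  0.46  0.41  1.6  -0.2   1.13  0.07]
shift [ 0.0031 -0.0005  0.0044] turn [-0.0001 -0.0002 -0.0012]
```

Emit:
play_rows(
  claw=[1, 1, 1],
  delta_pos=[
    [0, 0, 0],
    [0, 0, 0],
    [0, 0, 0],
  ],
  delta_rot=[
    [0, 0, -0.01],
    [0, 0, -0.01],
    [0, 0, 0],
  ],
)

```text
time: 7.35
ee_pos: [0.6321, 0.0267, 0.1039]
eef_rot: [0.67, 0.743, 0.0, -0.0]
ft_force: [-2.2, -0.1, 5.2]
width: 0.0141
grip_force: 25.9
```

```bash
python3 -c "
from h import *
rem([.632,.0272,.103],92.6)"
```

```text
t 7.35 pos [0.6321 0.0267 0.1039] psi 95.90 F [-2.2 -0.1  5.2] T [-0.18  0.65 -0.66] w 0.0141 gf 25.9 j [-0.42  0.45  0.4   1.6  -0.19  1.13  0.13]
shift [ 0.0026 -0.0003  0.0043] turn [-0.0001 -0.0004  0.0183]
```

Emit:
play_rows(
  claw=[1, 1],
  delta_pos=[
    [0, 0, 0],
    [0, 0, 0],
  ],
  delta_rot=[
    [0, 0, -0.01],
    [0, 0, 0],
  ],
)

```text
time: 7.55
ee_pos: [0.6321, 0.0268, 0.1038]
eef_rot: [0.658, 0.753, 0.0, -0.001]
ft_force: [-2.7, 0.6, 6.4]
width: 0.0147
grip_force: 26.6
```

```bash
python3 -c "
from h import *
rem([.632,.0272,.103],92.6)"
```

```text
t 7.55 pos [0.6321 0.0268 0.1038] psi 97.70 F [-2.7  0.6  6.4] T [-0.08  0.71 -0.65] w 0.0147 gf 26.6 j [-0.42  0.45  0.4   1.6  -0.19  1.13  0.16]
shift [ 0.002  -0.0002  0.0042] turn [-0.0001 -0.0004  0.0283]
```

Emit:
play_rows(
  claw=[0.4, 0.4, 0.4, 0.4, 0.4, 0.2, 0, 0],
  delta_pos=[
    [0, 0, 0],
    [0, 0, 0],
    [0, 0, 0],
    [0, 0, 0],
    [0, 0, -0.1],
    [0, 0, -0.2],
    [0, 0, -0.2],
    [0, 0, -0.1],
  ],
  delta_rot=[
    [0, 0, 0],
    [0, 0, 0],
    [0, 0, 0],
    [0, 0, 0],
    [0, 0, 0],
    [0, 0, 0],
    [0, 0, 0],
    [0, 0, 0],
  ],
)

```text
time: 8.35
ee_pos: [0.6334, 0.0263, 0.2273]
eef_rot: [0.658, 0.753, 0.002, 0.001]
ft_force: [-0.7, -0.2, 0.7]
width: 0.0681
grip_force: 0.0
```

```bash
python3 - <<'E'
from h import *
import pickle
rem([.467,.026,.2],94.5)
c=wrist();pickle.dump(c,open("w2.pkl","wb"));cv2.imwrite("pics/w2.png",c["pixels"][:,:,::-1])
E
```

```text
t 8.35 pos [0.6334 0.0263 0.2273] psi 97.68 F [-0.7 -0.2  0.7] T [-0.06  0.03 -0.  ] w 0.0681 gf 0.0 j [-0.44  0.36  0.42  1.45 -0.15  1.36  0.13]
shift [ 0.1099 -0.8252  0.1331] turn [ 0.0013 -0.0001  0.0177]
```

View pics/w2.png

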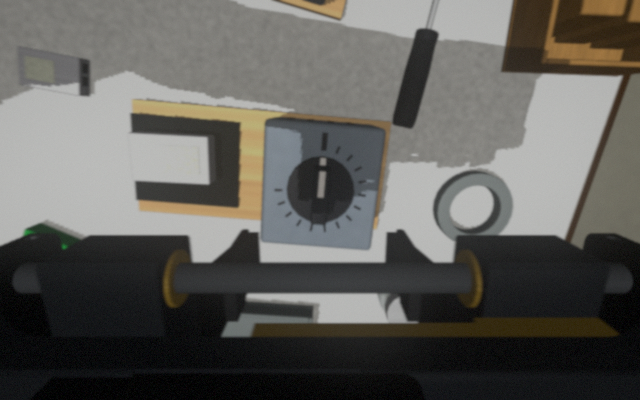

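The dial pointer, from (322,160) to (321,197), now points at the long bar at (325,142). I check the pointer angle numerically and measure the box top at about (180,160).

```bash
python3 - <<'E'
from h import *
import pickle
c=pickle.load(open("w2.pkl","rb"));p=c["pixels"];f=5
big=lambda m:max(cv2.findContours(m.astype(np.uint8),cv2.RETR_EXTERNAL,cv2.CHAIN_APPROX_NONE)[0],key=cv2.contourArea)
def crop(x0,x1,y0,y1): return cv2.cvtColor(cv2.resize(p[y0:y1,x0:x1],None,fx=f,fy=f,interpolation=cv2.INTER_CUBIC),cv2.COLOR_RGB2GRAY)
def rect(w,x0,y0,z):
    b=(cv2.boxPoints(cv2.minAreaRect(w))+.5)/f-.5+[x0,y0];P=np.array([onplane(c,*q,z) for q in b]);e=[P[1]-P[0],P[2]-P[1]];L=[np.linalg.norm(k) for k in e];l=e[int(np.argmax(L))]
    print(b.round(1).tolist(),P.mean(0).round(4),np.round(L,4),"yaw %.1f"%(np.degrees(np.arctan2(l[1],l[0]))%180))
G=crop(285,360,150,215);yy,xx=np.mgrid[:G.shape[0],:G.shape[1]];rect(big((G>120)&(np.hypot(xx-37*f,yy-38*f)<30*f)),285,150,.124)
G=crop(262,388,118,160);m=big((G<60)[:33*f,50*f:75*f]);rect(m,312,118,.09)
for t in(130,160,185):
    G=crop(132,245,112,210);rect(big(G>t),132,112,.038)
E
```

```text
[[317.9, 196.0], [319.8, 171.7], [324.6, 172.1], [322.6, 196.4]] [0.6324 0.0388 0.124 ] [0.0207 0.0039] yaw 93.0
[[320.7, 149.8], [322.2, 132.2], [327.5, 132.6], [326.0, 150.3]] [0.6307 0.0708 0.09  ] [0.0158 0.0048] yaw 92.9
[[131.6, 209.4], [131.6, 111.6], [244.4, 111.6], [244.4, 209.4]] [0.4896 0.024  0.038 ] [0.1071 0.1166] yaw 7.7
[[131.6, 209.4], [131.6, 133.2], [207.8, 133.2], [207.8, 209.4]] [0.4702 0.0103 0.038 ] [0.0849 0.0801] yaw 89.0
[[129.6, 178.1], [131.6, 134.7], [187.7, 137.4], [185.7, 180.8]] [0.4582 0.0245 0.038 ] [0.0475 0.0588] yaw 5.0
```

Dial pointer yaw is 93.0° and the mark is at 92.9°, so it's on the off stop. Now over the box.

Emit:
play_rows(
  claw=[0, 0, 0, 0, 0, 0, 0],
  delta_pos=[
    [0.022, -0.165, 0],
    [0.022, -0.165, 0],
    [0.022, -0.165, 0],
    [0.022, -0.165, 0],
    [0.022, -0.165, 0],
    [0, 0, 0],
    [0, 0, 0],
  ],
  delta_rot=[
    [0, 0, 0],
    [0, 0, 0],
    [0, 0, 0],
    [0, 0, 0],
    [0, 0, 0],
    [0, 0, 0.045],
    [0, 0, 0.045],
  ],
)

```text
time: 9.1
ee_pos: [0.4651, 0.0263, 0.2237]
eef_rot: [0.759, 0.651, 0.001, -0.0]
ft_force: [0.6, 0.3, 0.4]
width: 0.0868
grip_force: 0.0
```

Emit:
play_rows(
  claw=[0, 0, 0, 0, 0, 0, 0, 0],
  delta_pos=[
    [0, 0, 0],
    [0, 0, 0],
    [0, 0, 0],
    [0, 0, 0],
    [0, 0, 0],
    [0, 0, 0],
    [0, 0, 0],
    [0, 0, 0],
  ],
  delta_rot=[
    [0, 0, 0.045],
    [0, 0, 0.045],
    [0, 0, 0.045],
    [0, 0, 0.045],
    [0, 0, 0.045],
    [0, 0, 0.045],
    [0, 0, 0.045],
    [0, 0, 0.045],
  ],
)

```text
time: 9.9
ee_pos: [0.4657, 0.026, 0.2233]
eef_rot: [0.99, 0.142, -0.0, -0.0]
ft_force: [-0.0, -0.9, -0.6]
width: 0.0875
grip_force: 0.0
```

Emit:
play_rows(
  claw=[0, 0, 0],
  delta_pos=[
    [0, 0, 0],
    [0, 0, 0],
    [0, 0, 0],
  ],
  delta_rot=[
    [0, 0, 0.045],
    [0, 0, 0.023],
    [0, 0, 0],
  ],
)

```text
time: 10.2
ee_pos: [0.4658, 0.026, 0.2233]
eef_rot: [0.999, 0.038, -0.0, -0.0]
ft_force: [0.5, 0.4, -0.0]
width: 0.087
grip_force: 0.0
```

```bash
python3 - <<'E'
from h import *
import pickle
rem([.467,.026,.018],4.7)
c=wrist();pickle.dump(c,open("w3.pkl","wb"));cv2.imwrite("pics/w3.png",c["pixels"][:,:,::-1])
E
```

```text
t 10.20 pos [0.4658 0.026  0.2233] psi 4.38 F [ 0.5  0.4 -0. ] T [ 0.    0.15 -0.05] w 0.0870 gf 0.0 j [-0.51 -0.04  0.35  1.88  0.01  1.3  -1.66]
shift [6.3000e-03 8.0000e-04 1.0267e+00] turn [-0.      0.     -0.0018]
```

View pics/w3.png

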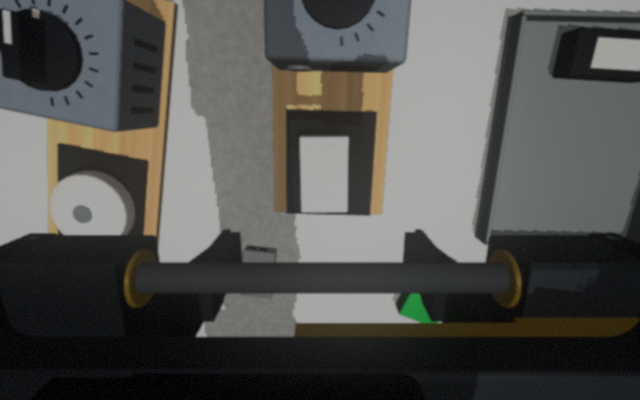

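The box top is at (299–349, 136–213), with its edges parallel to the tool's x axis and centred at column 324. It is well aligned, so I descend.

```bash
python3 - <<'E'
from h import *
import pickle
c=pickle.load(open("w3.pkl","rb"))
for q in[(300,136),(349,136),(299,213),(349,212)]:print(onplane(c,*q,.038).round(4))
E
```

```text
[0.5095 0.0533 0.038 ]
[0.5135 0.0023 0.038 ]
[0.4251 0.0495 0.038 ]
[ 0.4305 -0.0059  0.038 ]
```

Emit:
play_rows(
  claw=[0, 0, 0, 0, 0, 0, 0],
  delta_pos=[
    [0.006, 0, 0.15],
    [0, 0, 0.2],
    [0, 0, 0.2],
    [0, 0, 0.2],
    [0, 0, 0.15],
    [0, 0, 0.08],
    [0, 0, 0],
  ],
  delta_rot=[
    [0, 0, 0],
    [0, 0, 0],
    [0, 0, 0],
    [0, 0, 0],
    [0, 0, 0],
    [0, 0, 0],
    [0, 0, 0],
  ],
)

```text
time: 10.95
ee_pos: [0.4653, 0.0258, 0.0255]
eef_rot: [0.999, 0.04, -0.002, 0.001]
ft_force: [-0.2, -0.2, 0.2]
width: 0.087
grip_force: 0.0
```

```bash
python3 - <<'E'
from h import *
rem([.467,.026,.018],4.7)
E
```

```text
t 10.95 pos [0.4653 0.0258 0.0255] psi 4.58 F [-0.2 -0.2  0.2] T [-0.03  0.18  0.03] w 0.0870 gf 0.0 j [-0.48  0.21  0.36  2.09 -0.1   0.86 -1.56]
shift [ 0.0088 -0.0003  0.0373] turn [ 0.0003  0.0013 -0.0007]
```

Emit:
play_rows(
  claw=[0, 0, 0.6, 1, 1, 1, 1, 1],
  delta_pos=[
    [0.016, 0.003, 0.017],
    [0, 0, 0.018],
    [0, 0, 0],
    [0, 0, 0],
    [0, 0, 0],
    [0, 0, 0],
    [0, 0, 0],
    [0, 0, 0],
  ],
  delta_rot=[
    [0, 0.001, 0],
    [0, 0, 0],
    [0, 0, 0],
    [0, 0, 0],
    [0, 0, 0],
    [0, 0, 0],
    [0, 0, 0],
    [0, 0, 0],
  ],
  squeeze=25,
)

```text
time: 11.75
ee_pos: [0.4703, 0.0257, 0.0207]
eef_rot: [0.999, 0.039, 0.002, -0.0]
ft_force: [0.1, 0.0, 2.8]
width: 0.0523
grip_force: 25.0
```

```bash
python3 - <<'E'
from h import *
rem([.469,.025,.2],4.7)
E
```

```text
t 11.75 pos [0.4703 0.0257 0.0207] psi 4.45 F [0.1 0.  2.8] T [-0.21  0.25 -0.03] w 0.0523 gf 25.0 j [-0.48  0.23  0.36  2.08 -0.11  0.84 -1.55]
shift [-0.004   0.0031 -0.8967] turn [-0.     -0.0011 -0.0014]
```

Emit:
play_rows(
  claw=[1, 1, 1, 1, 1],
  delta_pos=[
    [0, 0, -0.05],
    [0, 0, -0.1],
    [0, 0, -0.15],
    [0, 0, -0.15],
    [0, 0, -0.05],
  ],
  delta_rot=[
    [0, 0, 0],
    [0, 0, 0],
    [0, 0, 0],
    [0, 0, 0],
    [0, 0, 0],
  ],
)

```text
time: 12.25
ee_pos: [0.4713, 0.0259, 0.1236]
eef_rot: [0.999, 0.039, 0.004, -0.001]
ft_force: [0.7, 0.9, -3.1]
width: 0.0514
grip_force: 25.0
```

```bash
python3 - <<'E'
from h import *
rem([.497,-.256,.12],2.4)
E
```

```text
t 12.25 pos [0.4713 0.0259 0.1236] psi 4.43 F [ 0.7  0.9 -3.1] T [-0.05  0.11 -0.06] w 0.0514 gf 25.0 j [-0.51  0.07  0.37  2.   -0.03  1.07 -1.62]
shift [0.0191 1.4153 0.0168] turn [-0.0004 -0.0023  0.0113]
```

Emit:
play_rows(
  claw=[1, 1, 1, 1, 1, 1, 1, 1],
  delta_pos=[
    [0.002, 0.1, 0],
    [0.002, 0.18, 0],
    [0.002, 0.2, 0],
    [0.002, 0.2, 0],
    [0.002, 0.2, 0],
    [0.002, 0.2, 0],
    [0.002, 0.2, 0],
    [0.004, 0.13, 0],
  ],
  delta_rot=[
    [0, 0, 0],
    [0, 0, 0],
    [0, 0, 0],
    [0, 0, 0],
    [0, 0, 0],
    [0, 0, 0],
    [0, 0, 0],
    [0, -0.002, 0.011],
  ],
)

```text
time: 13.05
ee_pos: [0.4943, -0.2582, 0.12]
eef_rot: [1.0, 0.02, -0.002, 0.0]
ft_force: [-0.9, 0.6, -2.9]
width: 0.0518
grip_force: 25.0
```

Emit:
play_rows(
  claw=[1, 1],
  delta_pos=[
    [0, 0, 0],
    [0, 0, 0],
  ],
  delta_rot=[
    [0, 0, 0],
    [0, 0, 0],
  ],
)

```text
time: 13.25
ee_pos: [0.4948, -0.2553, 0.1197]
eef_rot: [1.0, 0.021, -0.002, -0.0]
ft_force: [-0.1, 1.1, -2.6]
width: 0.0516
grip_force: 25.0
```

```bash
python3 - <<'E'
from h import *
rem([.497,-.256,.0125],2.4)
c=wrist();cv2.imwrite("pics/w4.png",c["pixels"][:,:,::-1])
E
```

```text
t 13.25 pos [ 0.4948 -0.2553  0.1197] psi 2.41 F [-0.1  1.1 -2.6] T [ 0.03  0.18 -0.02] w 0.0516 gf 25.0 j [-0.12  0.3   0.6   1.8  -0.18  1.11 -0.98]
shift [0.0133 0.0044 0.5358] turn [-0.0001  0.0015  0.0001]
```

View pics/w4.png

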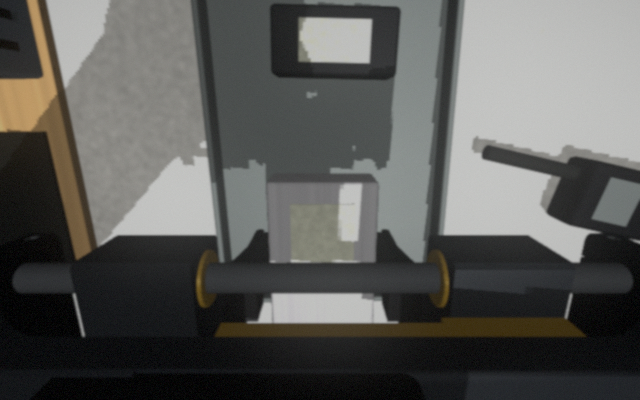

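The box is held level at about (322,230), parallel to the tray walls at columns 210 and 445, and clear of the adapter at (335,40). I lower it slowly.

Emit:
play_rows(
  claw=[1, 1, 1, 1, 1, 1, 1],
  delta_pos=[
    [0.013, 0, 0.1],
    [0, 0, 0.15],
    [0, 0, 0.12],
    [0, 0, 0.06],
    [0, 0, 0.03],
    [0, 0, 0.02],
    [0, 0, 0],
  ],
  delta_rot=[
    [0, 0.0015, 0],
    [0, 0, 0],
    [0, 0, 0],
    [0, 0, 0],
    [0, 0, 0],
    [0, 0, 0],
    [0, 0, 0],
  ],
)

```text
time: 14.0
ee_pos: [0.4984, -0.2549, 0.0249]
eef_rot: [1.0, 0.022, 0.001, -0.0]
ft_force: [-1.0, -0.2, -2.6]
width: 0.0518
grip_force: 25.0
```

```bash
python3 - <<'E'
from h import *
rem([.497,-.256,.0115],2.4)
E
```

```text
t 14.00 pos [ 0.4984 -0.2549  0.0249] psi 2.49 F [-1.  -0.2 -2.6] T [-0.03  0.17 -0.03] w 0.0518 gf 25.0 j [-0.07  0.43  0.55  1.86 -0.28  0.92 -0.91]
shift [-0.0076  0.0054  0.0671] turn [-0.     -0.0007  0.0005]
```

Emit:
play_rows(
  claw=[1, 1, 1, 1, 1],
  delta_pos=[
    [-0.004, 0.003, 0.025],
    [0, 0, 0.02],
    [0, 0, 0.01],
    [0, 0, 0.007],
    [0, 0, 0],
  ],
  delta_rot=[
    [0, -0.0007, 0],
    [0, 0, 0],
    [0, 0, 0],
    [0, 0, 0],
    [0, 0, 0],
  ],
)

```text
time: 14.5
ee_pos: [0.4973, -0.2556, 0.012]
eef_rot: [1.0, 0.022, -0.0, -0.0]
ft_force: [-0.8, -0.0, -2.3]
width: 0.0517
grip_force: 25.0
```

```bash
python3 - <<'E'
from h import *
rem([.497,-.256,.0115],2.4)
E
```

```text
t 14.50 pos [ 0.4973 -0.2556  0.012 ] psi 2.46 F [-0.8 -0.  -2.3] T [-0.04  0.14 -0.03] w 0.0517 gf 25.0 j [-0.06  0.45  0.55  1.87 -0.29  0.9  -0.9 ]
shift [-0.0016  0.0019  0.0026] turn [-0.      0.0002  0.0004]
```

Not yet in contact; I go down in small steps.

Emit:
play_rows(
  claw=[1, 1, 1],
  delta_pos=[
    [0, 0, 0.005],
    [0, 0, 0.004],
    [0, 0, 0],
  ],
  delta_rot=[
    [0, 0, 0],
    [0, 0, 0],
    [0, 0, 0],
  ],
)

```text
time: 14.8
ee_pos: [0.4974, -0.2557, 0.0117]
eef_rot: [1.0, 0.021, -0.0, -0.0]
ft_force: [-6.0, 4.5, 15.3]
width: 0.0515
grip_force: 25.0
```

Emit:
play_rows(
  claw=[1, 0.6, 0.3, 0.2, 0.2, 0.2, 0.2],
  delta_pos=[
    [0, 0, -0.005],
    [0, 0, 0],
    [0, 0, 0],
    [0, 0, 0],
    [0, 0, 0],
    [0, 0, 0],
    [0, 0, 0],
  ],
  delta_rot=[
    [0, 0, 0],
    [0, 0, 0],
    [0, 0, 0],
    [0, 0, 0],
    [0, 0, 0],
    [0, 0, 0],
    [0, 0, 0],
  ],
)

```text
time: 15.5
ee_pos: [0.4973, -0.2556, 0.0113]
eef_rot: [1.0, 0.022, -0.0, 0.0]
ft_force: [0.1, -0.5, -0.9]
width: 0.0691
grip_force: 0.0
```

Emit:
play_rows(
  claw=[0.1, 0.1, 0.1, 0.1, 0.1, 0.1, 0.1, 0.1],
  delta_pos=[
    [0, 0, -0.05],
    [0, 0, -0.1],
    [0, 0, -0.2],
    [0, 0, -0.2],
    [0, 0, -0.2],
    [0, 0, -0.2],
    [0, 0, -0.2],
    [0, 0, 0],
  ],
  delta_rot=[
    [0, 0, 0],
    [0, 0, 0],
    [0, 0, 0],
    [0, 0, 0],
    [0, 0, 0],
    [0, 0, 0],
    [0, 0, 0],
    [0, 0, 0],
  ],
)

```text
time: 16.3
ee_pos: [0.4993, -0.2571, 0.2476]
eef_rot: [1.0, 0.021, 0.004, 0.001]
ft_force: [-0.0, -1.1, 0.0]
width: 0.0783
grip_force: 0.0
```

```bash
python3 - <<'E'
from h import *
rem([.497,-.256,.2],2.4)
a=wrist()["pixels"];b=r.camera("scene")["pixels"]
o=np.zeros((600,640,3),np.uint8);o[:250]=a[:250];o[250:]=b[30:380]
cv2.imwrite("pics/end.png",o[:,:,::-1])
E
```

```text
t 16.30 pos [ 0.4993 -0.2571  0.2476] psi 2.43 F [-0.  -1.1  0. ] T [-0.09  0.14  0.01] w 0.0783 gf 0.0 j [-0.16  0.18  0.63  1.63 -0.11  1.35 -1.04]
shift [-0.0134 -0.0067  0.2377] turn [ 0.0008 -0.0026  0.0001]
```

View pics/end.png

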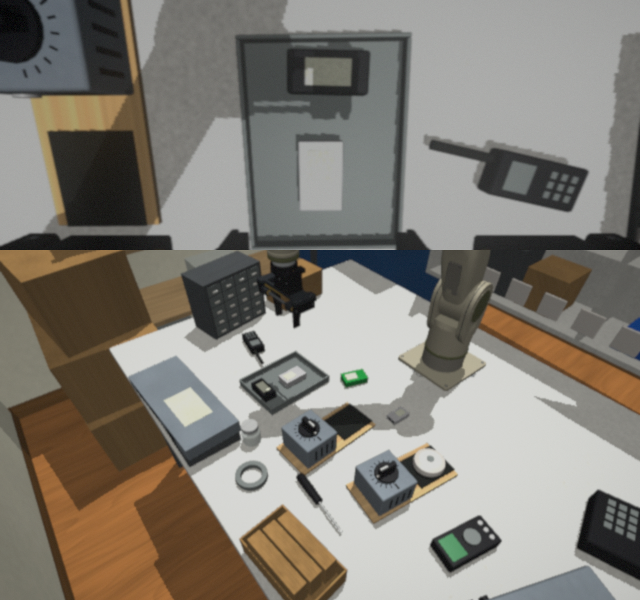

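The box lies flat in the middle of the tray's free floor (wrist view (320,175)). The adapter is untouched, the pad is empty, the box's dial is at off, and the puck and the other things are in place. I hand in.

```bash
python3 -c "
from bench import r
print(r.close_job())"
```

```text
the job is handed in; nothing more can be done
None
```

I turned the box's dial fully anticlockwise to its off stop, then set the box flat on the tray's free floor without a drop, and handed the job in at about 16 s of the 64 s; the access point, its dial and everything else look undisturbed in the final camera views.

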